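# Take the tube rack off the shaker

### The arm

A 6-joint arm with a two-finger parallel gripper is mounted at the origin on a cart in front of the work surface, level with it; the furniture and walls round the work are solid. World frame = base frame: x ahead of the robot, y to its left, z up, the work surface at z = 0. Lengths are in m, angles in rad, forces in N, time in s.
With the tool pointing down it reaches from about 0.375 to 0.9 m from the base axis. Payload 3.1 kg.
Tool frame: the origin (TCP) lies midway between the tips of the shut fingers; the grasp point (between the pads) lies 19 mm behind it (manip.hold_point_z is the distance from the TCP to the grasp point, in m); x points along the fingers, y is the direction in which the jaws open and shut, and the axes are right-handed (so a half turn about x gives the same grasp; the last joint's range is limited). The gripper opens to 85 mm and grips with 20 to 120 N. Pads are 22 mm wide; open, the fingers measure 114 mm over their backs; the gripper's body (76 mm by 85 mm) begins 54 mm behind the grasp point. The pads swing forward as they close: fully open they stand 13 mm farther back than shut.
Start: joints at [1.129, 0.527, 1.433, -0, 1.181, -0.178], TCP at [0.162, 0.604, 0.231] pointing down, gripper open.
Joint ranges: [-3.08, 3.08], [-0.75, 2.2], [0.22, 2.44], [-1.43, 4.57], [0, 2.65], [-2.85, 2.85]. Speed limits (rad/s): [2.79, 2.79, 3.14, 3.14, 3.14, 3.14].

### API

Orientations are given as a unit quaternion [x, y, z, w].
In Python, from station import manip, snapshot gives the robot as it stands.
- The arm moves only by the tool play_rows, never from a script. Its argument "series" is a list of rows, each a list of 4 numbers: the shift along the tool's x, y, z in m, then the turn about the tool's x in degrees. In form: [[tx, ty, tz, spin], ...]. A call has 1 to 20 rows; each row is the pose to reach, as a shift and turn from the pose measured when the call began, along the tool's axes at that moment; what a row does not reach only later rows make up. A row lasts 1/10 s, in which the tool goes at most 50 mm and 8.59 degrees, less where a joint would pass 70% of its speed; a pose out of reach is approached as far as the arm can. A call with a gripper value outside its range is refused whole. "claw" is the opening in per cent of the stroke, from 0 (shut) to 100 (fully open), set as the call begins (left out, the last holds). The fingers move at their own pace and stop on an object; "force" is the grip in N (left out, the last holds). Time passes only in rows, so rows that repeat a pose let the fingers close. It gives the time, the measured TCP pose, the force and the opening at its end, in the units of the state.
- manip.sense(): the state, without advancing time (a new reading comes with each control period).
- snapshot(name): name is "scene" or "side" or "wrist"; returns a dict with "image" (384x512x3 uint8, blue, green, red), "depth" (384x512 float32, m along the optical axis (not along the pixel's ray), 0 where there is no reading), "fov_y" (degrees; the focal length in pixels is half the picture's height over the tangent of half this angle, whatever the lens; pixels are square), "cx", "cy" (the principal point, pixels), "R" (3x3) and "t" (3): a world point X has camera coordinates R X + t. Camera axes: x right, y down, z forward; pixel columns grow to the right and rows downward; lengths in m; the calibration is good to about 2 mm. A picture is of the moment at which its call begins.
- manip.sign_off(): hands the job in, once; it reports no verdict.
The state is a dict: "t": time; "q": joint angles; "qd": joint speeds; "tau": joint torques, N m; "tcp_pos": TCP position; "tool_rot": TCP orientation; "force": force on the tool from outside, world axes, zero at the start; "ft_torque": the same for the moment, N m; "finger_gap": opening from 0.0 (shut) to 1.0 (fully open).
Only numpy, scipy, OpenCV 4.12 (cv2) and the standard library are available. Lean on these libraries where they do the work, as an engineer would, in place of code of your own. Each camera call takes 0.05 s, during which the arm holds its last target.

### The job

The shaking run is over. Swing the spring-loaded hold-down finger up by its red cross handle until it snaps over and stays open, then slide the blue tube rack along the platform toward the hinge, fully out from under the small fixed steel lip at its other end, lift it off the shaker and stand it flat in the white tray, always keeping it upright and setting it down gently. Leave the finger up, and do not disturb the red-lidded jar, the white-capped bottle or the red-capped dropper bottle near by.

Things in the scene. Friction and masses are not known exactly. Their poses are not given: they have to be found in the camera images.
- shaker: low bench-top shaker, fixed, white housing 268 x 146 mm, flat aluminium platform with its top 50 mm above the bench. Origin: on the bench under the platform's middle, z up. +x points to the end with the hold-down finger's hinge, -x to the front panel and the fixed lip. Four corner guides 9 mm high (16 mm long, inner faces at y = +-29 mm, centred at x = +-50 mm) leave the rack 2 mm play sideways
- lip_edge (a point): middle of the free edge of the small fixed steel lip, 46 mm wide, at x = -55 mm, y = 0 in the shaker's frame. It reaches 7 mm over the rack's foot (underside 9 mm, top 13 mm over the platform): lifted first, the rack catches there and tips. It lifts freely after sliding 8 mm or more (10 to 14 is right, 18 at most) along the shaker's +x, which the finger prevents while down
- hinge (a point): hinge pin of the hold-down finger, 98 mm above the bench, at x = +90 mm, y = 0 in the shaker's frame; its axis is the shaker's y. Its bracket spans x = +80 to +130 mm, is 44 mm wide and carries the spring strut
- hold_down (a joint): finger angle, rad: 0 with its rubber pad pressed on the bare end of the rack's top (as it starts), growing as the handle swings up and over toward the shaker's +x, 1.65 at the open stop (finger upright). Over-centre spring: below about 0.85 it drives the finger shut, above that open, where it stays by itself; the first lift takes about 5 N at the handle
- handle (a point): centre of the finger's red cross handle, a cylinder 18 mm thick and 34 mm long along the shaker's y, on an 8 mm stem from its middle down to the finger. Finger down: 70 mm from the hinge pin toward the shaker's -x and 34 mm above the pin (132 mm above the bench, 37 mm over the tube caps). It moves on a circle about the hinge pin, clear of everything
- rack_mid (a point): centre of the loose blue tube rack (about 220 g), 20 mm above its underside. Body 104 mm (its x) x 54 mm (its y) x 40 mm high; a foot 6 mm thick, 124 mm long, sticks out 10 mm at both ends; tube caps reach 45 mm. It starts on the platform centred on the shaker, axes along the shaker's, its bare +x end toward the hinge. Take it across the 54 mm at the middle
- tray: white sample tray, fixed, 250 x 180 mm over its rim (long side along its x), 22 mm high, walls 4 mm, inside 232 x 162 mm, inner floor 4 mm above the bench. Origin: on the bench under its centre
- jar: small clear jar with red lid, 52 mm diameter, 72 mm high, a bystander. Origin: centre of its underside
- bottle: translucent bottle with white cap and a yellow band, 62 mm diameter, 136 mm high, a bystander. Origin: centre of its underside
- red_dropper: small dropper bottle with red cap, 40 mm diameter, 106 mm high, a bystander. Origin: centre of its underside

How it is judged:
By the outcome, as a careful person would: the job done as asked, in the order asked, and still so for the second after the job is handed in, with the robot touching nothing.
It also fails if it takes over 48 s, if anything falls off the work surface, if the arm or the gripper's body presses on something with over 40 N, if the wrist force passes 120 N, or if a joint passes its speed limit or range.

## Working session

There is one attempt and no reset: what is moved stays moved. The work goes in short steps, Python scripts to look and compute and a tool call to move; the robot and the scene stay as the last step left them, time stands still between calls to the robot, and variables do not carry over. Pictures are saved under pics/ and viewed, and the job is handed in when it is done.

Besides the shell and the picture viewer there is one more tool, called after "Emit:" by a JSON object that holds its "method" and its "body". play_rows: Moves the arm, as the interface text tells. Its arguments: {"type":"object","properties":{"series":{"type":"array","items":{"type":"array","items":{"type":"number"}}},"claw":{"type":"number"},"force":{"type":"number"}},"required":["series"]}

```bash
ls; mkdir -p pics
python3 - <<'E'
from station import manip, snapshot
import cv2, numpy as np
print(manip.sense()); print(manip.hold_point_z)
for n in ["scene","side","wrist"]:
    s=snapshot(n); cv2.imwrite(f"pics/{n}0.png",s["image"]); np.savez(f"{n}0.npz",**s); print(n,s["fov_y"],s["cx"],s["cy"],s["R"].tolist(),s["t"])
E
```

```text
pics
{'t': 0.0, 'q': array([ 1.12953300e+00,  5.28450276e-01,  1.43392183e+00, -3.48730333e-05,
        1.18137682e+00, -1.78487585e-01]), 'qd': array([-2.53775961e-03,  8.88703597e-04,  4.06502609e-04, -5.56403332e-05,
       -2.53002868e-04,  2.79729108e-04]), 'tau': array([-7.27859860e-04, -4.42349267e+01, -1.78026348e+01, -2.23703200e-04,
        8.56320723e-03, -9.22240332e-06]), 'tcp_pos': array([0.1620118 , 0.60289007, 0.23033716]), 'tool_rot': array([ 0.09190396,  0.70123407, -0.093363  ,  0.70079084]), 'force': array([ 0.0170619 ,  0.40877017, -0.59614328]), 'ft_torque': array([-2.32168356e-02, -2.13404940e-02, -8.05261018e-06]), 'finger_gap': 0.9999153981370729}
0.0187
scene 45.52079224228887 250.57181193993824 196.8920551144665 [[0.7973977368429478, -0.6031980224017404, 0.01757825498659969], [-0.2915495508435454, -0.41059108146268414, -0.8639524426878078], [0.5283518796036135, 0.6837887901932382, -0.5032665116271852]] [-0.48120487  0.26931584  1.51386904]
side 52.54443675368436 254.70770567937805 191.6944697548153 [[0.9957723288264598, -0.0918191764984573, 0.0025899750333703113], [-0.0693161648121268, -0.7696323771136144, -0.6347135364825495], [0.06027220287384893, 0.6318506492246343, -0.7727431776697489]] [-0.6251927   0.11967766  1.19032616]
wrist 58.89059668570027 255.65236325875142 195.93941498429066 [[0.26041734496594776, 0.9654929843636249, -0.002470543565684888], [0.9301351070009019, -0.25019263935226665, 0.2687979277047537], [0.25890440159508676, -0.07229758196903938, -0.9631934231898194]] [-0.6238452  -0.03565435  0.38014058]
```

View pics/scene0.png

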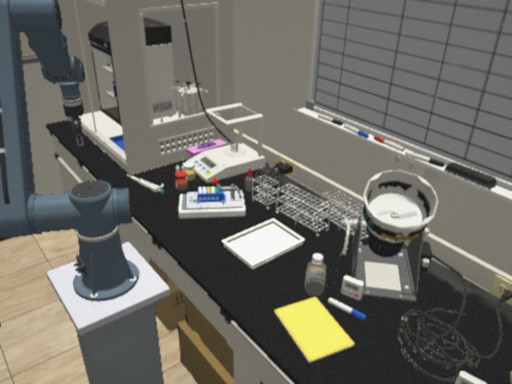

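View pics/side0.png

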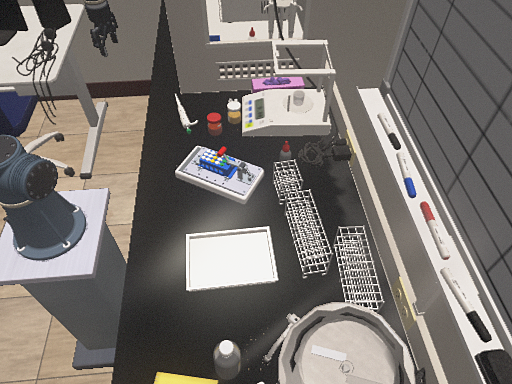

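View pics/wrist0.png

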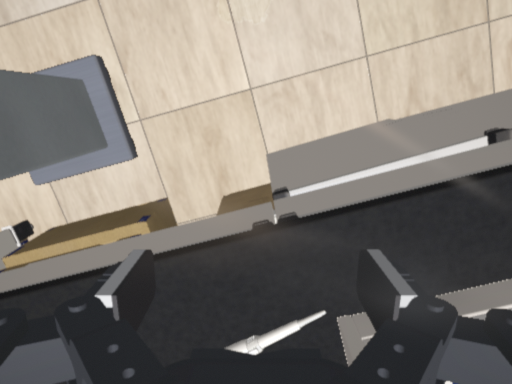

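```bash
cat > h.py <<'E'
import numpy as np, cv2
def load(n): return dict(np.load(n+".npz"))
def P(s,u,v,z=None,d=None):
    f=s["image"].shape[0]/2/np.tan(np.radians(float(s["fov_y"]))/2)
    r=np.array([(u-s["cx"])/f,(v-s["cy"])/f,1.0]); R=s["R"];t=s["t"]
    c=-R.T@t; w=R.T@r
    if z is not None: return c+w*(z-c[2])/w[2]
    if d is None: d=float(s["depth"][int(round(v)),int(round(u))])
    return c+w*d
def proj(s,X):
    f=s["image"].shape[0]/2/np.tan(np.radians(float(s["fov_y"]))/2)
    p=s["R"]@np.asarray(X)+s["t"]; return np.array([s["cx"]+f*p[0]/p[2],s["cy"]+f*p[1]/p[2]])
def crop(s,x0,y0,x1,y1,k,name):
    cv2.imwrite(name,cv2.resize(s["image"][y0:y1,x0:x1],None,fx=k,fy=k,interpolation=cv2.INTER_CUBIC))
E
python3 - <<'E'
from h import *
s=load("side0"); crop(s,165,90,315,210,5,"pics/c1.png"); crop(s,170,215,290,305,5,"pics/c2.png")
s=load("scene0"); crop(s,160,155,310,275,5,"pics/c3.png")
E
```

```text
(no output)
```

View pics/c1.png

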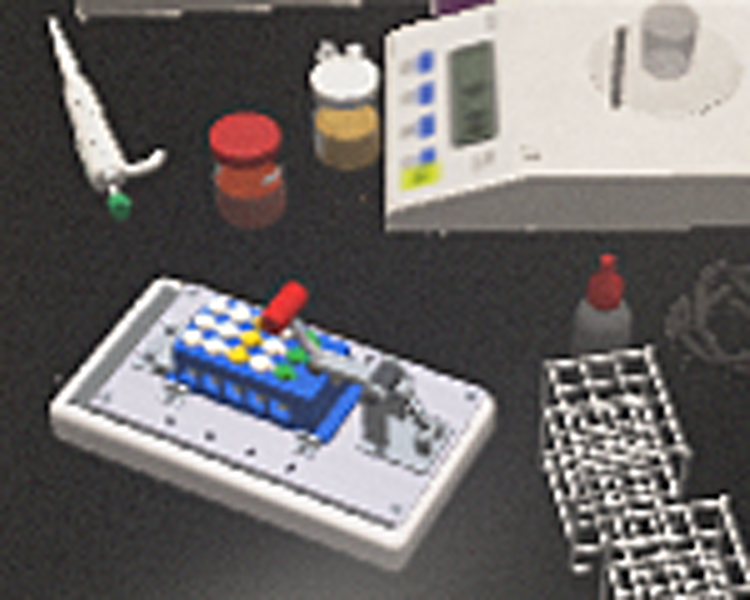

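View pics/c2.png

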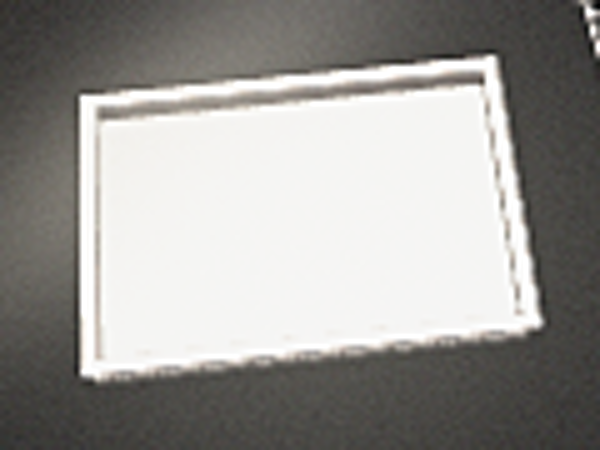

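View pics/c3.png

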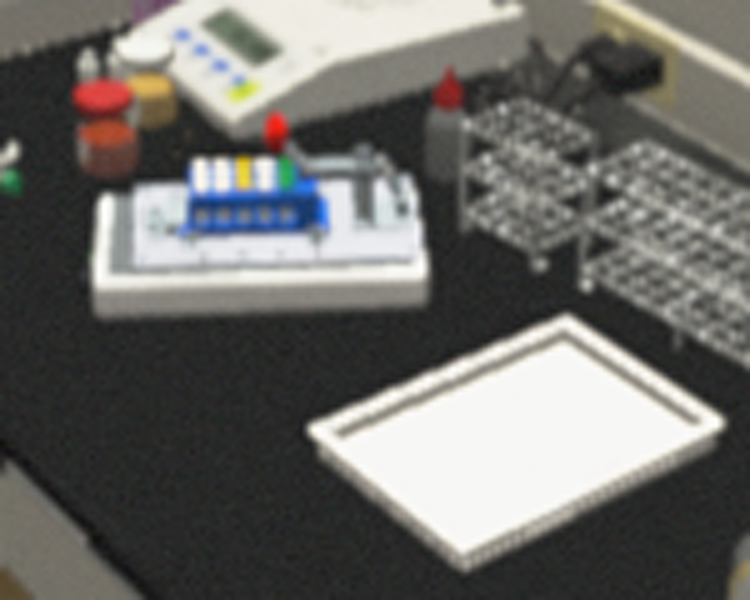

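```bash
cat >> h.py <<'E'
def cloud(s,x0,y0,x1,y1):
    f=s["image"].shape[0]/2/np.tan(np.radians(float(s["fov_y"]))/2)
    v,u=np.mgrid[y0:y1,x0:x1]; d=s["depth"][y0:y1,x0:x1].astype(float)
    c=np.stack([(u-s["cx"])/f*d,(v-s["cy"])/f*d,d],-1)-s["t"]
    return c@s["R"], s["image"][y0:y1,x0:x1].astype(int), d>0
E
python3 - <<'E'
from h import *
for n,b,tb in (("side0",(165,140,270,210),(175,215,290,305)),("scene0",(170,175,255,225),(215,215,310,275))):
    s=load(n); X,im,ok=cloud(s,*b)
    hist=np.histogram(X[ok][:,2],bins=np.arange(-.01,.15,.01)); print(n,hist[0])
    m=ok&(X[...,2]>.03)&(X[...,2]<.057)
    def rect(p):
        r=cv2.minAreaRect(p[:,:2].astype(np.float32)); print(r, np.round(cv2.boxPoints(r),3).tolist())
    rect(X[m])
    B,G,R=im[...,0],im[...,1],im[...,2]
    m=ok&(B>R+50)&(B>G+20); print("blue"); rect(X[m]); print(X[m][:,2].max())
    m=ok&(R>B+70)&(R>G+70)&(X[...,2]>.1); print("red",X[m].mean(0),X[m].min(0),X[m].max(0),m.sum())
    X,im,ok=cloud(s,*tb); m=ok&(X[...,2]>.012)&(X[...,2]<.03)&(im.min(-1)>90); print("tray"); rect(X[m]); print(np.median(X[m][:,2]))
s=load("side0")
for lab,b in (("jar",(205,110,225,138)),("bottle",(225,95,243,125)),("drop",(278,140,295,162))):
    X,im,ok=cloud(s,*b); m=ok&(X[...,2]>.03); print(lab,np.round(X[m].min(0),3),np.round(X[m].max(0),3),np.round(np.median(X[m],0),3))
# pixel estimates
cs=[(52,405),(165,280),(495,400),(400,545)]
print([np.round(P(s,165+a/5,90+b/5,z=.045),3) for a,b in cs])
ct=[(80,97),(495,55),(542,325),(82,375)]
print([np.round(P(s,170+a/5,215+b/5,z=.022),3) for a,b in ct])
s2=load("scene0"); 
print("h",P(s,165+283/5,90+307/5,z=.132),P(s2,160+277/5,155+132/5,z=.132))
E
```

```text
side0 [1543 2741  114  178  431  609  855  147   71  138  306  102   13   11
   31]
((0.5169250965118408, 0.17145133018493652), (0.14489750564098358, 0.2805485427379608), 58.47037124633789) [[0.35899999737739563, 0.18299999833106995], [0.5989999771118164, 0.035999998450279236], [0.6740000247955322, 0.1599999964237213], [0.4350000023841858, 0.3070000112056732]]
blue
((0.5322088599205017, 0.1842145174741745), (0.0933532863855362, 0.15960954129695892), 59.94513702392578) [[0.4399999976158142, 0.18400000035762787], [0.578000009059906, 0.10400000214576721], [0.625, 0.1850000023841858], [0.4869999885559082, 0.26499998569488525]]
0.11286742272955422
red [0.53825959 0.15987894 0.13922352] [0.5266375  0.14603593 0.12926967] [0.54930518 0.18069881 0.14410066] 44
tray
((0.5753879547119141, -0.13305595517158508), (0.31913164258003235, 0.21326757967472076), 2.13450288772583) [[0.41200000047683716, -0.03200000151991844], [0.41999998688697815, -0.2460000067949295], [0.7390000224113464, -0.23399999737739563], [0.7310000061988831, -0.020999999716877937]]
0.021535984261169618
scene0 [1260  742  216  2
[... 868 characters left out ...]
0.3070000112056732, -0.16200000047683716], [0.609000027179718, -0.38499999046325684], [0.8019999861717224, -0.12300000339746475], [0.5, 0.10000000149011612]]
0.020059163898555027
jar [0.487 0.379 0.03 ] [0.539 0.433 0.077] [0.513 0.4   0.069]
bottle [0.564 0.395 0.03 ] [0.628 0.567 0.078] [0.593 0.462 0.063]
drop [0.726 0.126 0.031] [0.77  0.225 0.109] [0.749 0.208 0.061]
[array([0.38 , 0.173, 0.045]), array([0.454, 0.286, 0.045]), array([0.673, 0.151, 0.045]), array([0.601, 0.035, 0.045])]
[array([ 0.416, -0.065,  0.022]), array([ 0.666, -0.058,  0.022]), array([ 0.671, -0.237,  0.022]), array([ 0.421, -0.244,  0.022])]
h [0.53792439 0.16290493 0.132     ] [0.53625964 0.14845701 0.132     ]
```

```bash
cat >> h.py <<'E'
from scipy.spatial.transform import Rotation as Ro
def delta(st,target,yaw):
    """yaw: desired angle of tool y (jaw) in world, mod 180 -> tool-frame shift and spin deg"""
    R=Ro.from_quat(st["tool_rot"]).as_matrix()
    d=R.T@(np.asarray(target)-st["tcp_pos"])
    cur=np.arctan2(R[1,1],R[0,1]); dy=(yaw-cur+np.pi/2)%np.pi-np.pi/2
    return np.round(d*1000,1), "spin deg (about tool x, down)",round(-np.degrees(dy),2), "toolaxes",np.round(R,3).tolist()
E
python3 - <<'E'
from h import *
from station import manip
s=load("wrist0"); print("cam",-s["R"].T@s["t"], s["R"][2])
st=manip.sense()
a=np.radians(-31.8); e=np.array([np.cos(a),np.sin(a),0]); O=np.array([.527,.161,0])
print(O+.02*e)
print(delta(st,O-0.0*e+[0,0,.26],a+np.pi/2))
E
```

```text
cam [0.0972034  0.62088095 0.37419149] [ 0.2589044  -0.07229758 -0.96319342]
[0.54399785 0.15046088 0.        ]
(array([ -29. , -332.1,  467.2]), 'spin deg (about tool x, down)', np.float64(16.74), 'toolaxes', [[-0.001, 0.26, 0.966], [-0.002, 0.966, -0.26], [-1.0, -0.002, -0.0]])
```

Emit:
{"method": "play_rows", "body": {"series": [[-0.03,-0.022,0.031,1.5],[-0.03,-0.05,0.07,3],[-0.03,-0.077,0.109,4.5],[-0.03,-0.105,0.148,6],[-0.03,-0.133,0.187,7.5],[-0.03,-0.161,0.226,9],[-0.03,-0.188,0.265,10.5],[-0.03,-0.216,0.304,12],[-0.03,-0.244,0.343,13.5],[-0.03,-0.272,0.382,15],[-0.03,-0.3,0.421,16.0],[-0.03,-0.32,0.45,16.74],[-0.03,-0.332,0.467,16.74],[-0.03,-0.332,0.467,16.74],[-0.03,-0.332,0.467,16.74]], "claw": 100}}

```text
t: 1.65
tcp_pos: [0.5264, 0.161, 0.2605]
tool_rot: [0.193, 0.681, -0.195, 0.679]
force: [0.3, 0.7, -0.3]
finger_gap: 1.001
```

Run:
```python
from station import manip, snapshot
import cv2, numpy as np
st=manip.sense();print(st["t"],st["tcp_pos"],st["q"])
s=snapshot("wrist"); cv2.imwrite("pics/wrist1.png",cv2.resize(s["image"],None,fx=1.5,fy=1.5,interpolation=cv2.INTER_CUBIC)); np.savez("wrist1.npz",**s)
```

```text
1.65 [0.52638164 0.16099647 0.26052483] [ 9.43085762e-02  3.93606116e-01  1.58475194e+00 -1.05514831e-03
  1.16558378e+00 -9.19953424e-01]
```

View pics/wrist1.png

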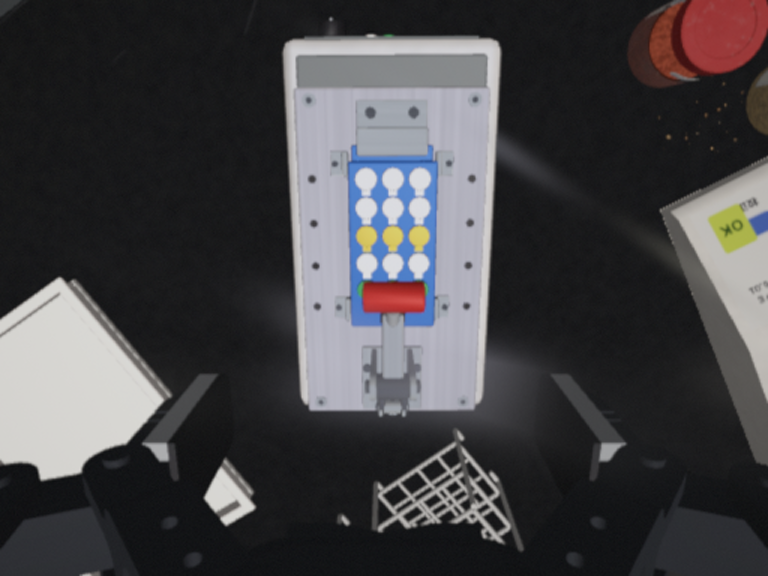

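Run:
```python
from h import *
s=load("wrist1"); k=1.5
def q(u,v,z): return P(s,(u+.5)/k-.5,(v+.5)/k-.5,z=z)
h1=q(362,297,.132);h2=q(426,297,.132);print("handle",h1,h2,(h1+h2)/2,np.linalg.norm(h1-h2))
sc=[q(308,100,.05),q(475,100,.05),q(463,402,.05),q(321,402,.05)]; m=np.mean(sc,0); print("screws mid",m)
e=(sc[2]+sc[3]-sc[0]-sc[1]); print("ang",np.degrees(np.arctan2(e[1],e[0])),np.linalg.norm(sc[0]-sc[3]),np.linalg.norm(sc[1]-sc[2]))
r=[q(349,163,.09),q(437,163,.09),q(434,325,.09),q(351,325,.09)]
print("rack",np.mean(r,0),[np.round(np.linalg.norm(r[i]-r[i-1]),4) for i in range(4)]); e=(r[2]+r[3]-r[0]-r[1]); print(np.degrees(np.arctan2(e[1],e[0])))
X,im,ok=cloud(s,100,30,350,280);B,G,R=im[...,0],im[...,1],im[...,2]
m=ok&(R>B+70)&(R>G+70)&(X[...,2]>.12);print("red",np.median(X[m],0),X[m][:,2].max(),cv2.minAreaRect(X[m][:,:2].astype(np.float32)))
m=ok&(B>R+60)&(X[...,2]>.08);print("blue top z",np.median(X[m],0),cv2.minAreaRect(X[m][:,:2].astype(np.float32)))
```

```text
handle [0.52860051 0.14534409 0.132     ] [0.54734544 0.17550721 0.132     ] [0.53797298 0.16042565 0.132     ] 0.03551317981167503
screws mid [0.53644878 0.16109599 0.05      ]
ang -31.567312974727592 0.2172012008830601 0.21702329724351818
rack [0.52074767 0.17091865 0.09      ] [np.float64(0.1021), np.float64(0.0525), np.float64(0.1021), np.float64(0.054)]
-31.805973309446653
red [0.53592847 0.16122877 0.14061951] 0.14367474485017076 ((0.536587655544281, 0.16080914437770844), (0.0326194241642952, 0.015658067539334297), 58.2110595703125)
blue top z [0.51331108 0.17495486 0.09102006] ((0.5198653936386108, 0.17116424441337585), (0.053587593138217926, 0.10312169045209885), 58.34291458129883)
```

Run:
```python
from h import *
from station import manip
a=np.radians(-31.7); print(delta(manip.sense(),[.5375,.1607,.111],a+np.pi/2)[:3])
```

```text
(array([149.6,   5.7,  10.5]), 'spin deg (about tool x, down)', np.float64(-0.09))
```

Emit:
{"method": "play_rows", "body": {"series": [[0.005,0.0057,0.0105,0],[0.03,0.0057,0.0105,0],[0.06,0.0057,0.0105,0],[0.09,0.0057,0.0105,0],[0.115,0.0057,0.0105,0],[0.135,0.0057,0.0105,0],[0.146,0.0057,0.0105,0],[0.1496,0.0057,0.0105,0],[0.1496,0.0057,0.0105,0],[0.1496,0.0057,0.0105,0]], "claw": 75, "force": 30}}

```text
t: 2.7
tcp_pos: [0.5383, 0.161, 0.1118]
tool_rot: [0.193, 0.68, -0.194, 0.68]
force: [0.4, 0.3, 0.2]
finger_gap: 0.752
```

Run:
```python
from station import manip, snapshot
import cv2, numpy as np
from h import *
st=manip.sense();print(st["t"],st["tcp_pos"],st["force"],st["finger_gap"])
s=snapshot("wrist"); cv2.imwrite("pics/wrist2.png",cv2.resize(s["image"],None,fx=1.5,fy=1.5)); np.savez("wrist2.npz",**s)
s=snapshot("side"); np.savez("side2.npz",**s); crop(s,165,90,315,210,5,"pics/side2.png")
```

```text
2.7 [0.53825931 0.16101693 0.11184865] [0.38498482 0.31182418 0.18627484] 0.751644806467922
```

View pics/wrist2.png

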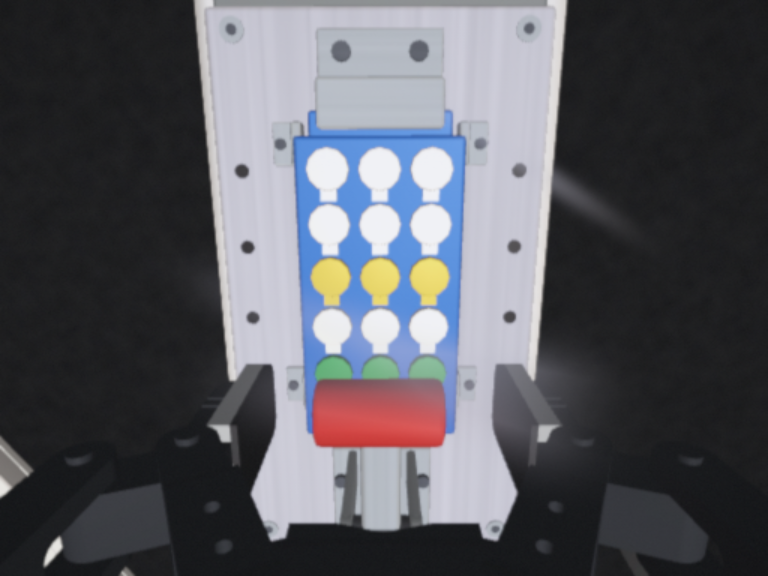

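View pics/side2.png

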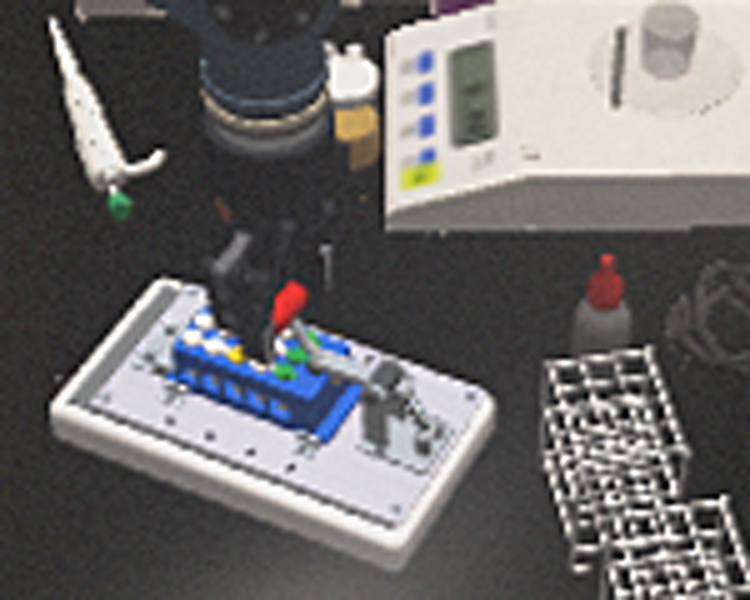

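Emit:
{"method": "play_rows", "body": {"series": [[0,0,0,0],[0,0,0,0],[0,0,0,0],[0,0,0,0],[0,0,0,0],[0,0,0,0],[0,0,0,0]], "claw": 0, "force": 40}}

```text
t: 3.5
tcp_pos: [0.538, 0.1598, 0.1131]
tool_rot: [0.192, 0.68, -0.194, 0.68]
force: [-1.6, -3.4, 5.6]
finger_gap: 0.388
```

Run:
```python
from station import manip, snapshot
import cv2, numpy as np
from h import *
st=manip.sense();print(st["t"],st["tcp_pos"],st["force"],st["finger_gap"])
s=snapshot("wrist"); cv2.imwrite("pics/wrist3.png",s["image"])
for th in np.arange(0,1.66,.1):
    a=np.radians(25.9)+th; r=77.8; print(round(th,2), "tx",round(-(r*np.sin(a)-34),1),"tz",round(70-r*np.cos(a),1))
```

```text
3.5 [0.53795794 0.15980359 0.11311677] [-1.56011138 -3.37939022  5.63614845] 0.38799817355119576
0.0 tx 0.0 tz 0.0
0.1 tx -6.8 tz 3.8
0.2 tx -13.2 tz 8.2
0.3 tx -19.1 tz 13.2
0.4 tx -24.6 tz 18.8
0.5 tx -29.4 tz 24.9
0.6 tx -33.6 tz 31.4
0.7 tx -37.1 tz 38.4
0.8 tx -39.9 tz 45.6
0.9 tx -41.9 tz 53.1
1.0 tx -43.3 tz 60.8
1.1 tx -43.8 tz 68.5
1.2 tx -43.5 tz 76.3
1.3 tx -42.5 tz 84.0
1.4 tx -40.7 tz 91.6
1.5 tx -38.2 tz 98.9
1.6 tx -35.0 tz 106.0
```

View pics/wrist3.png

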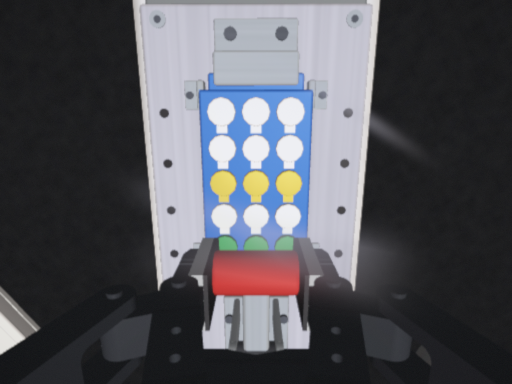

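Emit:
{"method": "play_rows", "body": {"series": [[-0.0034,0,0.0018,0],[-0.0068,0,0.0038,0],[-0.01,0,0.006,0],[-0.0132,0,0.0082,0],[-0.0162,0,0.0107,0],[-0.0191,0,0.0132,0],[-0.0219,0,0.016,0],[-0.0246,0,0.0188,0],[-0.027,0,0.0218,0],[-0.0294,0,0.0249,0],[-0.0294,0,0.0249,0]]}}

```text
t: 4.65
tcp_pos: [0.5591, 0.1466, 0.143]
tool_rot: [0.192, 0.68, -0.194, 0.68]
force: [-1.9, 3.5, -6.5]
finger_gap: 0.393
```

Run:
```python
from station import manip, snapshot
import cv2, numpy as np
from h import *
st=manip.sense();print(st["t"],st["tcp_pos"],st["force"],st["finger_gap"])
s=snapshot("side"); crop(s,165,90,315,210,4,"pics/side4.png")
```

```text
4.65 [0.5591251  0.1465966  0.14302228] [-1.8981346   3.45440946 -6.4836561 ] 0.39294672774313066
```

View pics/side4.png

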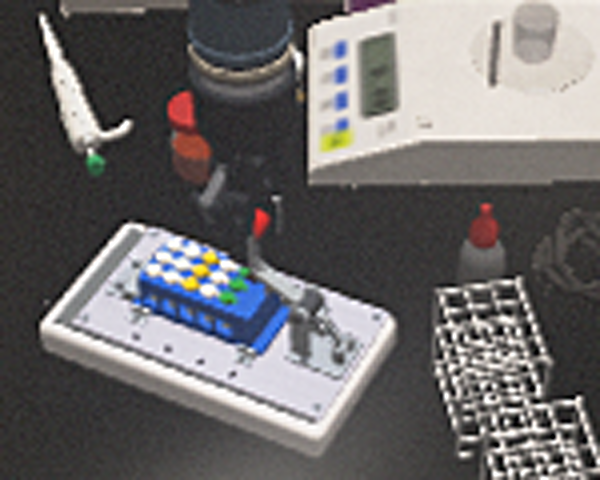

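Emit:
{"method": "play_rows", "body": {"series": [[-0.0021,0,0.0032,0],[-0.0042,0,0.0065,0],[-0.006,0,0.01,0],[-0.0077,0,0.0135,0],[-0.0092,0,0.0171,0],[-0.0105,0,0.0207,0],[-0.0116,0,0.0245,0],[-0.0125,0,0.0282,0],[-0.0133,0,0.032,0],[-0.0139,0,0.0359,0],[-0.0142,0,0.0397,0],[-0.0144,0,0.0436,0],[-0.0143,0,0.0475,0],[-0.0141,0,0.0514,0],[-0.0136,0,0.0552,0],[-0.0131,0,0.0591,0],[-0.0123,0,0.063,0],[-0.0113,0,0.0667,0],[-0.0113,0,0.0667,0]]}}

```text
t: 6.6
tcp_pos: [0.6174, 0.1108, 0.1547]
tool_rot: [0.192, 0.679, -0.194, 0.681]
force: [-0.5, -1.2, 4.6]
finger_gap: 0.383
```

Run:
```python
from station import manip, snapshot
import cv2, numpy as np
from h import *
st=manip.sense();print(st["t"],st["tcp_pos"],st["force"],st["finger_gap"])
s=snapshot("side"); crop(s,165,90,315,210,4,"pics/side5.png")
s=snapshot("wrist"); cv2.imwrite("pics/wrist5.png",s["image"])
```

```text
6.6 [0.61736576 0.11078764 0.15474091] [-0.46297864 -1.21151525  4.5525738 ] 0.3834945483108813
```

View pics/side5.png

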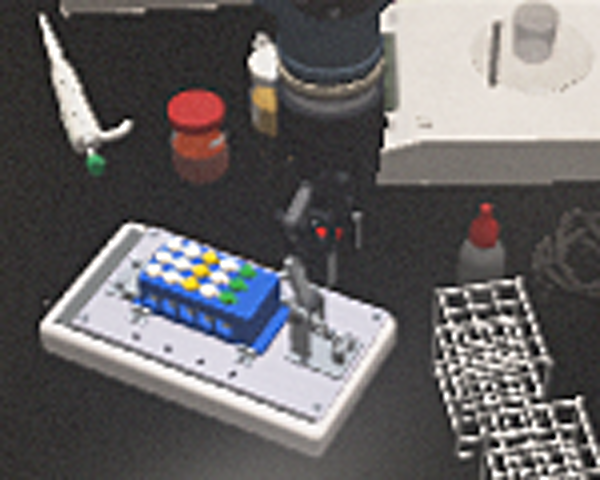

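View pics/wrist5.png

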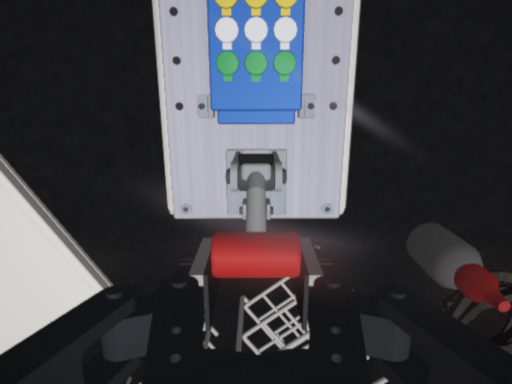

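Emit:
{"method": "play_rows", "body": {"series": [[0,0,0,0],[0,0,0,0],[0,0,0,0],[0,0,0,0],[0,0,0,0],[0,0,0,0],[0,0,0,0],[0,0,0,0]], "claw": 90}}

```text
t: 7.5
tcp_pos: [0.617, 0.1111, 0.1548]
tool_rot: [0.192, 0.679, -0.194, 0.681]
force: [-0.3, 0.5, -0.3]
finger_gap: 0.9
```

Run:
```python
from station import manip, snapshot
import cv2, numpy as np
from h import *
st=manip.sense();print(st["t"],st["tcp_pos"],st["force"],st["finger_gap"])
s=snapshot("wrist"); cv2.imwrite("pics/wrist6.png",s["image"])
a=np.radians(-31.7); print(delta(st,[.5205,.171,.2],a+np.pi/2)[:3])
```

```text
7.5 [0.61697054 0.11108373 0.15483389] [-0.26277636  0.47109782 -0.33941303] 0.8999590133612018
(array([-4.560e+01,  1.000e-01, -1.134e+02]), 'spin deg (about tool x, down)', np.float64(-0.03))
```

View pics/wrist6.png

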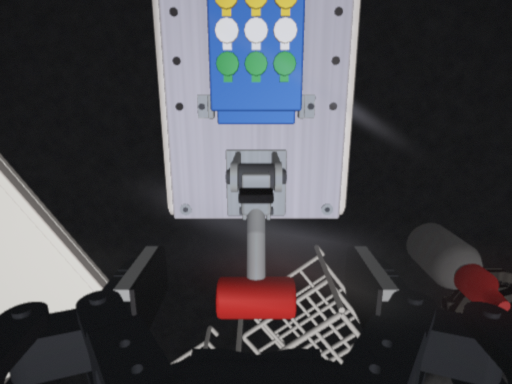

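Emit:
{"method": "play_rows", "body": {"series": [[-0.02,0,0,0],[-0.045,0,0,0],[-0.07,0,0,0],[-0.08,0,-0.01,0],[-0.08,0,-0.035,0],[-0.08,0,-0.065,0],[-0.075,0,-0.09,0],[-0.07,0,-0.107,0],[-0.06,0,-0.1134,0],[-0.0456,0,-0.1134,0],[-0.0456,0,-0.1134,0],[-0.0456,0,-0.1134,0]], "claw": 100}}

```text
t: 8.75
tcp_pos: [0.5205, 0.1707, 0.1995]
tool_rot: [0.192, 0.679, -0.195, 0.681]
force: [-0.1, -0.4, 0.3]
finger_gap: 1.003
```

Run:
```python
from station import manip, snapshot
import cv2, numpy as np
from h import *
st=manip.sense();print(st["t"],st["tcp_pos"],st["force"],st["finger_gap"],st["q"])
s=snapshot("wrist"); np.savez("wrist7.npz",**s); cv2.imwrite("pics/wrist7.png",cv2.resize(s["image"],None,fx=1.5,fy=1.5))
X,im,ok=cloud(s,0,0,512,300);B,G,R=im[...,0],im[...,1],im[...,2]
m=ok&(B>R+60)&(X[...,2]>.085)&(X[...,2]<.095);print("blue top z",np.median(X[m],0),cv2.minAreaRect(X[m][:,:2].astype(np.float32)))
a=np.radians(-31.7); print(delta(st,[.5205,.171,.059],a+np.pi/2)[:3])
s=snapshot("side"); crop(s,165,90,315,210,4,"pics/side7.png")
```

```text
8.75 [0.52048185 0.17067179 0.19948088] [-0.05831399 -0.3977106   0.28299044] 1.0032107982989131 [ 0.11503791  0.46528161  1.66101736 -0.00475988  1.01468436 -0.89912499]
blue top z [0.52095961 0.17027195 0.09104078] ((0.5201042294502258, 0.17110396921634674), (0.053526218980550766, 0.1035635769367218), 58.259822845458984)
(array([140.5,   0.7,  -0.6]), 'spin deg (about tool x, down)', np.float64(-0.05))
```

View pics/wrist7.png

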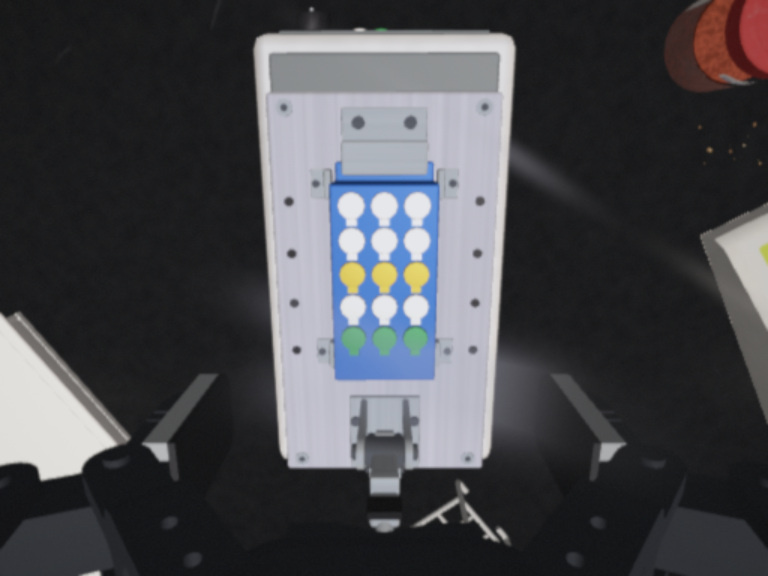

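View pics/side7.png

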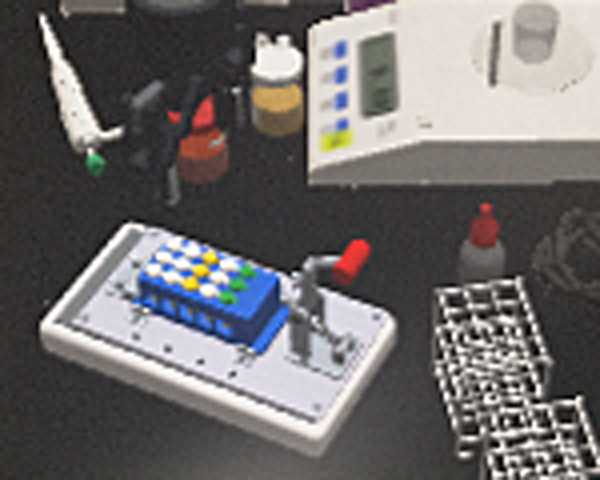

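Emit:
{"method": "play_rows", "body": {"series": [[0.01,0.0007,-0.0006,0],[0.035,0.0007,-0.0006,0],[0.06,0.0007,-0.0006,0],[0.085,0.0007,-0.0006,0],[0.105,0.0007,-0.0006,0],[0.12,0.0007,-0.0006,0],[0.13,0.0007,-0.0006,0],[0.136,0.0007,-0.0006,0],[0.139,0.0007,-0.0006,0],[0.1405,0.0007,-0.0006,0],[0.1405,0.0007,-0.0006,0],[0.1405,0.0007,-0.0006,0]]}}

```text
t: 10.05
tcp_pos: [0.5219, 0.1711, 0.0603]
tool_rot: [0.193, 0.678, -0.194, 0.682]
force: [0.4, -0.5, -0.3]
finger_gap: 1.004
```

Emit:
{"method": "play_rows", "body": {"series": [[0,0,0,0],[0,0,0,0],[0,0,0,0],[0,0,0,0],[0,0,0,0],[0,0,0,0],[0,0,0,0],[0,0,0,0]], "claw": 0, "force": 35}}

```text
t: 10.85
tcp_pos: [0.5218, 0.171, 0.0609]
tool_rot: [0.192, 0.678, -0.194, 0.682]
force: [-1.2, -1.5, 5.0]
finger_gap: 0.626
```

Run:
```python
from station import manip, snapshot
import cv2, numpy as np
from h import *
st=manip.sense();print(st["t"],st["tcp_pos"],st["force"],st["finger_gap"])
s=snapshot("wrist"); np.savez("wrist8.npz",**s); cv2.imwrite("pics/wrist8.png",cv2.resize(s["image"],None,fx=1.5,fy=1.5))
```

```text
10.85 [0.5218343  0.17101173 0.06085698] [-1.17976498 -1.53505902  4.98465719] 0.6261305288759416
```

View pics/wrist8.png

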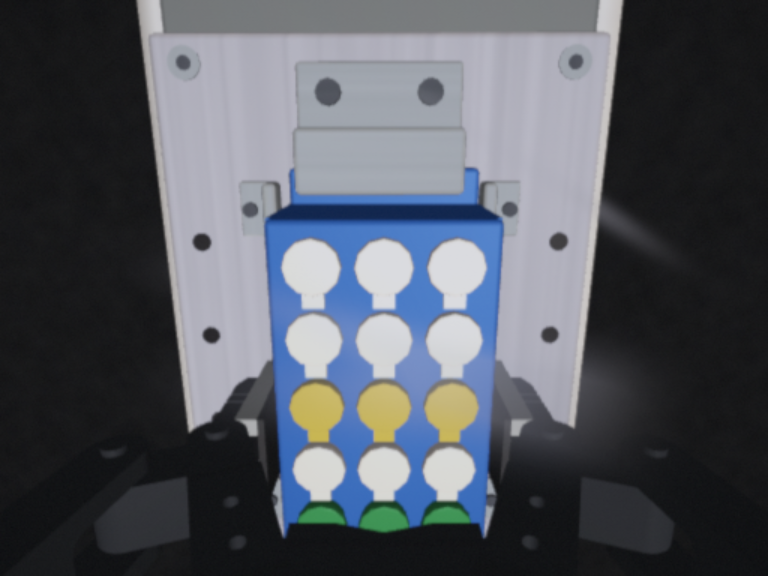

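Emit:
{"method": "play_rows", "body": {"series": [[0,0,0.001,0],[0,0,0.0025,0],[0,0,0.004,0],[0,0,0.0055,0],[0,0,0.007,0],[0,0,0.0085,0],[0,0,0.01,0],[0,0,0.0115,0],[0,0,0.0125,0],[0,0,0.0125,0],[0,0,0.0125,0]]}}

```text
t: 12.0
tcp_pos: [0.5305, 0.1649, 0.0609]
tool_rot: [0.192, 0.68, -0.194, 0.681]
force: [-4.6, 2.6, 4.8]
finger_gap: 0.622
```

Run:
```python
from station import manip, snapshot
import cv2, numpy as np
from h import *
st=manip.sense();print(st["t"],st["tcp_pos"],st["force"],st["finger_gap"])
e=np.array([np.cos(np.radians(-31.7)),np.sin(np.radians(-31.7))]); print((st["tcp_pos"][:2]-[.52183,.17101])@e)
s=snapshot("wrist"); np.savez("wrist9.npz",**s); cv2.imwrite("pics/wrist9.png",cv2.resize(s["image"],None,fx=1.5,fy=1.5))
```

```text
12.0 [0.53052267 0.1649079  0.0608978 ] [-4.6114175   2.60756832  4.77907072] 0.6224817365671623
0.010602304531136503
```

View pics/wrist9.png

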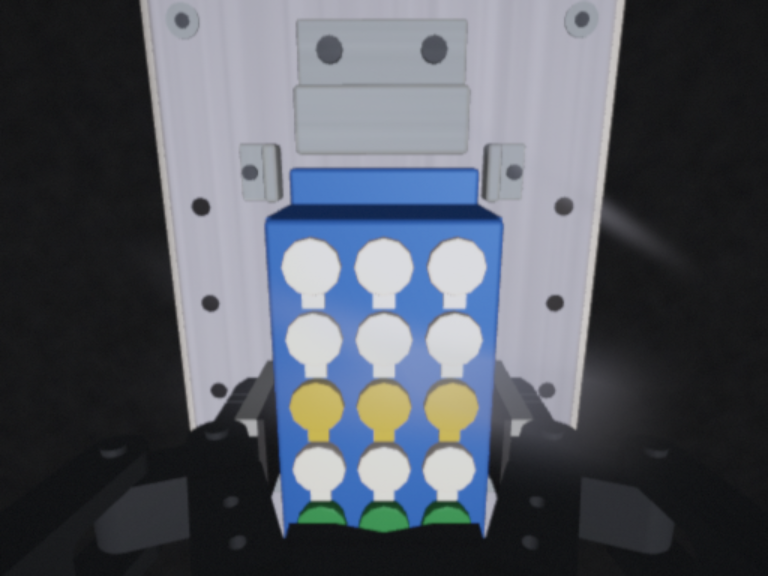

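Emit:
{"method": "play_rows", "body": {"series": [[0,0,0.0015,0],[0,0,0.0025,0],[-0.001,0,0.0025,0],[-0.003,0,0.0025,0],[-0.006,0,0.0022,0],[-0.01,0,0.002,0],[-0.015,0,0.002,0],[-0.022,0,0.002,0],[-0.03,0,0.002,0],[-0.03,0,0.002,0]]}}

```text
t: 13.05
tcp_pos: [0.5333, 0.1641, 0.0924]
tool_rot: [0.193, 0.679, -0.194, 0.682]
force: [0.3, -0.1, -2.5]
finger_gap: 0.629
```

Run:
```python
from station import manip, snapshot
import cv2, numpy as np
from h import *
st=manip.sense();print(st["t"],st["tcp_pos"],st["force"],st["finger_gap"])
e=np.array([np.cos(np.radians(-31.7)),np.sin(np.radians(-31.7))]); print((st["tcp_pos"][:2]-[.52183,.17101])@e)
s=snapshot("wrist"); np.savez("wrist10.npz",**s); cv2.imwrite("pics/wrist10.png",s["image"])
s=snapshot("side"); crop(s,165,90,315,210,4,"pics/side10.png")
s=snapshot("scene"); crop(s,160,155,310,275,4,"pics/scene10.png")
```

```text
13.05 [0.53326606 0.16409078 0.09240263] [ 0.33952708 -0.07313845 -2.50918869] 0.6287981739876793
0.013365780528302451
```

View pics/wrist10.png

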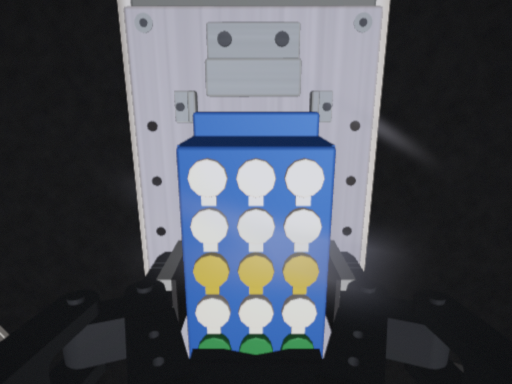

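View pics/side10.png

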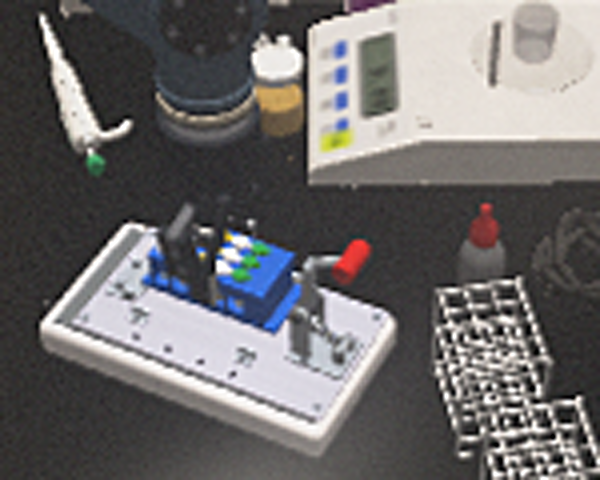

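View pics/scene10.png

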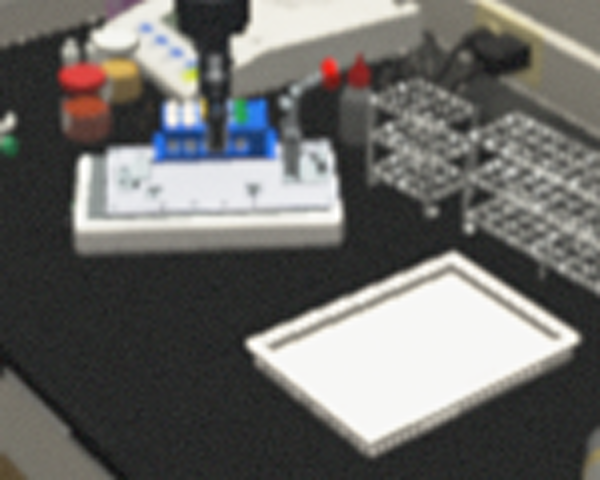

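Emit:
{"method": "play_rows", "body": {"series": [[-0.01,0,0,0],[-0.025,0,0,0],[-0.045,0,0,0],[-0.065,0,0,0],[-0.08,0,0,0],[-0.088,0,0,0],[-0.09,0,0,0],[-0.09,0,0,0]]}}

```text
t: 14.0
tcp_pos: [0.5318, 0.1642, 0.181]
tool_rot: [0.192, 0.68, -0.194, 0.681]
force: [-0.5, -0.1, -2.4]
finger_gap: 0.629
```

Run:
```python
from station import manip, snapshot
from h import *
st=manip.sense();print(st["t"],st["tcp_pos"],st["force"],st["finger_gap"])
d=delta(st,[.5435,-.151,.12],np.radians(91.6)); print(d[:3])
n=16
w=np.array([10*(i/n)**3-15*(i/n)**4+6*(i/n)**5 for i in range(1,n+1)])
print([[round(-.0,3),round(d[0][1]/1000*x,3),round(d[0][2]/1000*x,3),round(d[2]*x,1)] for x in w], d[0][0])
```

```text
14.0 [0.53182105 0.16422136 0.18102163] [-0.5163078  -0.07972296 -2.43999105] 0.6287354039240003
(array([  62.1, -261.8,  175.5]), 'spin deg (about tool x, down)', np.float64(-33.32))
[[-0.0, np.float64(-0.001), np.float64(0.0), np.float64(-0.1)], [-0.0, np.float64(-0.004), np.float64(0.003), np.float64(-0.5)], [-0.0, np.float64(-0.013), np.float64(0.009), np.float64(-1.6)], [-0.0, np.float64(-0.027), np.float64(0.018), np.float64(-3.4)], [-0.0, np.float64(-0.047), np.float64(0.032), np.float64(-6.0)], [-0.0, np.float64(-0.072), np.float64(0.048), np.float64(-9.2)], [-0.0, np.float64(-0.101), np.float64(0.067), np.float64(-12.8)], [-0.0, np.float64(-0.131), np.float64(0.088), np.float64(-16.7)], [-0.0, np.float64(-0.161), np.float64(0.108), np.float64(-20.5)], [-0.0, np.float64(-0.19), np.float64(0.127), np.float64(-24.2)], [-0.0, np.float64(-0.215), np.float64(0.144), np.float64(-27.3)], [-0.0, np.float64(-0.235), np.float64(0.157), np.float64(-29.9)], [-0.0, np.float64(-0.249), np.float64(0.167), np.float64(-31.7)], [-0.0, np.float64(-0.258), np.float64(0.173), np.float64(-32.8)], [-0.0, np.float64(-0.261), np.float64(0.175), np.float64(-33.2)], [-0.0, np.float64(-0.262), np.float64(0.176), np.float64(-33.3)]] 62.1
```

Emit:
{"method": "play_rows", "body": {"series": [[-0.01,-0.005,0,0],[-0.02,-0.018,0,0],[-0.03,-0.038,0,0],[-0.03,-0.062,0,0],[-0.03,-0.088,0.003,-0.5],[-0.03,-0.112,0.012,-2],[-0.03,-0.136,0.028,-5],[-0.025,-0.16,0.048,-9],[-0.015,-0.182,0.07,-13.5],[0,-0.203,0.095,-18],[0.01,-0.222,0.118,-22.5],[0.02,-0.238,0.139,-26.5],[0.03,-0.249,0.156,-30],[0.038,-0.257,0.167,-32],[0.045,-0.261,0.173,-33],[0.05,-0.2618,0.1755,-33.3],[0.05,-0.2618,0.1755,-33.3],[0.05,-0.2618,0.1755,-33.3]]}}

```text
t: 15.8
tcp_pos: [0.5429, -0.1502, 0.1323]
tool_rot: [-0.011, 0.707, 0.009, 0.707]
force: [-0.2, -0.7, -2.5]
finger_gap: 0.626
```

Run:
```python
from station import manip, snapshot
from h import *
st=manip.sense();print(st["t"],st["tcp_pos"],st["force"],st["finger_gap"],st["q"])
d=delta(st,[.5435,-.151,.03],np.radians(91.6)); print(d[:3])
s=snapshot("wrist"); np.savez("wrist11.npz",**s); cv2.imwrite("pics/wrist11.png",s["image"])
s=snapshot("side"); np.savez("side11.npz",**s); crop(s,150,90,300,310,3,"pics/side11.png")
```

```text
15.8 [ 0.54294473 -0.15015489  0.13225445] [-0.19317009 -0.65133884 -2.48502686] 0.6259396865146921 [-0.46668267  0.58005295  1.67960707 -0.00355343  0.88082854 -2.06299791]
(array([102.3,  -0.6,   0.6]), 'spin deg (about tool x, down)', np.float64(-0.01))
```

View pics/wrist11.png

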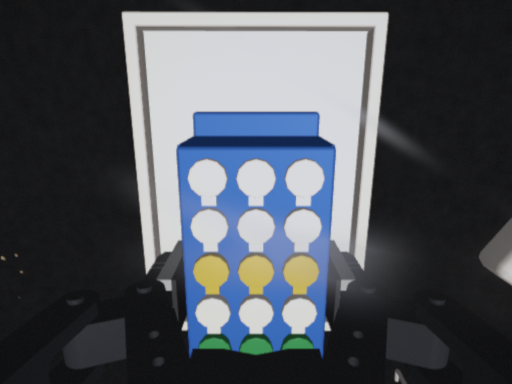

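View pics/side11.png

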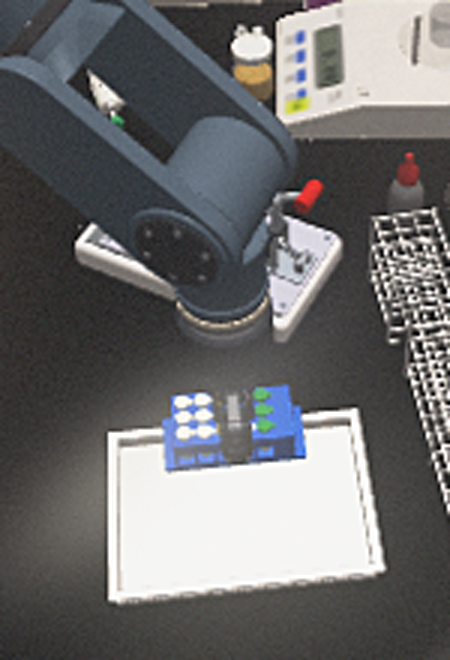

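Emit:
{"method": "play_rows", "body": {"series": [[0.006,0,0,0],[0.018,0,0,0],[0.035,0,0,0],[0.052,0,0,0],[0.068,0,0,0],[0.081,0,0,0],[0.091,0,0,0],[0.098,0,0,0],[0.102,0,0,0],[0.1025,0,0,0],[0.1025,0,0,0],[0.1025,0,0,0]]}}

```text
t: 17.1
tcp_pos: [0.5438, -0.1507, 0.0306]
tool_rot: [-0.011, 0.706, 0.009, 0.708]
force: [-0.2, -0.5, -3.5]
finger_gap: 0.625
```

Run:
```python
from station import manip, snapshot
from h import *
st=manip.sense();print(st["t"],st["tcp_pos"],st["force"],st["finger_gap"])
s=snapshot("side"); crop(s,170,200,290,310,6,"pics/side12.png")
```

```text
17.1 [ 0.54380576 -0.15071599  0.03062027] [-0.23582713 -0.5409973  -3.5342731 ] 0.6254912870869139
```

View pics/side12.png

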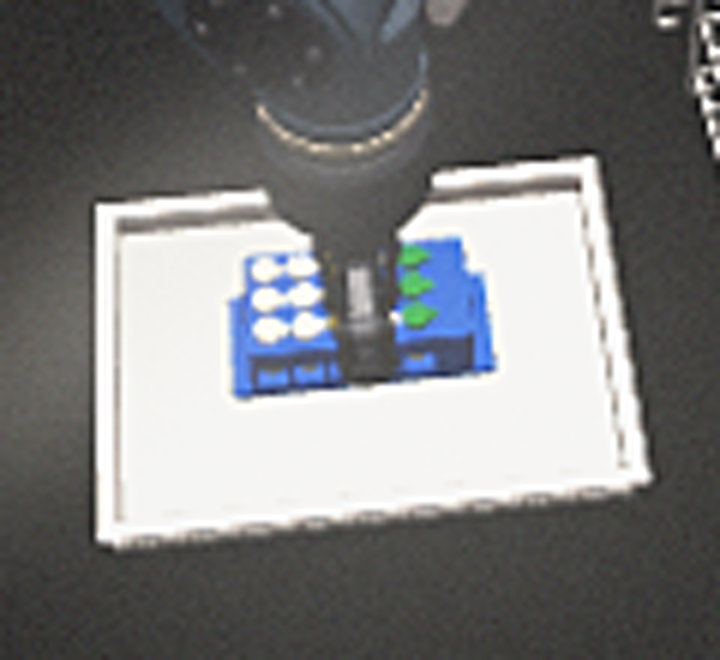

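Emit:
{"method": "play_rows", "body": {"series": [[0.002,0,0,0],[0.004,0,0,0],[0.006,0,0,0],[0.008,0,0,0],[0.0095,0,0,0],[0.011,0,0,0],[0.012,0,0,0],[0.013,0,0,0],[0.0135,0,0,0],[0.0135,0,0,0],[0.0135,0,0,0]]}}

```text
t: 18.25
tcp_pos: [0.5438, -0.1508, 0.0172]
tool_rot: [-0.011, 0.706, 0.009, 0.708]
force: [0.8, -0.4, -1.8]
finger_gap: 0.622
```

Emit:
{"method": "play_rows", "body": {"series": [[0.001,0,0,0],[0.0015,0,0,0],[0.002,0,0,0],[0.002,0,0,0]]}}

```text
t: 18.65
tcp_pos: [0.5438, -0.1508, 0.0152]
tool_rot: [-0.011, 0.706, 0.009, 0.708]
force: [0.1, -0.0, -2.4]
finger_gap: 0.629
```

Emit:
{"method": "play_rows", "body": {"series": [[0.0007,0,0,0],[0.0012,0,0,0],[0.0015,0,0,0],[0.0015,0,0,0]]}}

```text
t: 19.05
tcp_pos: [0.5438, -0.1508, 0.0149]
tool_rot: [-0.011, 0.706, 0.008, 0.708]
force: [-3.3, -0.7, 6.9]
finger_gap: 0.624
```

Emit:
{"method": "play_rows", "body": {"series": [[0,0,0,0],[0,0,0,0],[0,0,0,0],[0,0,0,0],[0,0,0,0],[0,0,0,0]], "claw": 88}}

```text
t: 19.65
tcp_pos: [0.5437, -0.1508, 0.0148]
tool_rot: [-0.011, 0.706, 0.009, 0.708]
force: [0.5, 0.0, -0.3]
finger_gap: 0.877
```

Emit:
{"method": "play_rows", "body": {"series": [[-0.003,0,0,0],[-0.01,0,0,0],[-0.025,0,0,0],[-0.045,0,0,0],[-0.07,0,0,0],[-0.1,0,0,0],[-0.13,0,0,0],[-0.16,0,0,0],[-0.18,0,0,0],[-0.19,0,0,0],[-0.19,0,0,0]]}}

```text
t: 20.75
tcp_pos: [0.5442, -0.1503, 0.207]
tool_rot: [-0.012, 0.705, 0.008, 0.709]
force: [-0.1, 0.4, -0.3]
finger_gap: 0.88
```

Run:
```python
from station import manip, snapshot
from h import *
st=manip.sense();print(st["t"],st["tcp_pos"],st["force"],st["finger_gap"])
s=snapshot("side"); np.savez("side13.npz",**s);cv2.imwrite("pics/side13.png",cv2.resize(s["image"],None,fx=1.5,fy=1.5))
s=snapshot("wrist"); np.savez("wrist13.npz",**s); cv2.imwrite("pics/wrist13.png",s["image"])
X,im,ok=cloud(s,0,0,512,300);B,G,R=im[...,0],im[...,1],im[...,2]
m=ok&(B>R+60);print(np.round(np.percentile(X[m][:,2],[5,50,95]),4))
m=m&(X[...,2]>.035);p=X[m];A=np.c_[p[:,:2]-p[:,:2].mean(0),np.ones(len(p))];print("plane",np.linalg.lstsq(A,p[:,2],rcond=None)[0],cv2.minAreaRect(p[:,:2].astype(np.float32)))
s=snapshot("scene"); crop(s,160,155,310,275,5,"pics/scene13.png")
```

```text
20.75 [ 0.54415292 -0.15034159  0.20701798] [-0.05998337  0.40373031 -0.26246078] 0.8803378423880366
[0.0109 0.0449 0.0462]
plane [ 0.0065702  -0.00100774  0.04495673] ((0.5422641038894653, -0.15096226334571838), (0.1038895696401596, 0.05322038009762764), 1.6016407012939453)
```

View pics/side13.png

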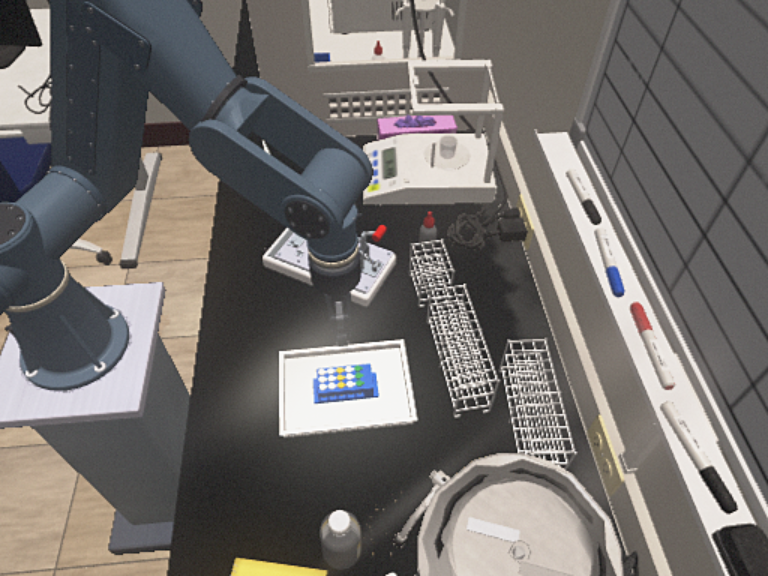

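View pics/wrist13.png

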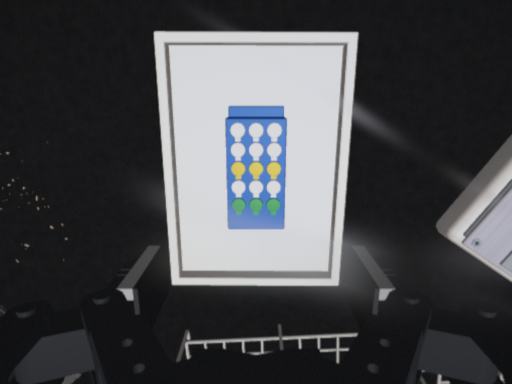

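View pics/scene13.png

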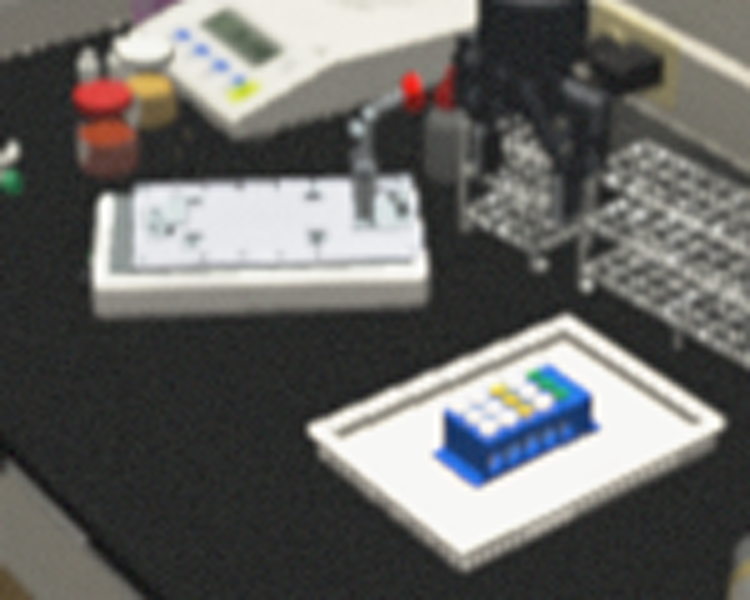

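```bash
python3 -c "
from station import manip
print(manip.sign_off())"
```

```text
the job is handed in; nothing more can be done
None
```

The rack is standing flat in the white tray, the hold-down finger is up, and the job was handed in at about 21 s.

- **Finger:** I took the red cross handle by its ends and swung it over the spring's centre. When released it snapped to the open stop. It was still up in the last pictures.
- **Slide and lift:** I slid the rack about 11–13 mm toward the hinge, and a close picture showed its foot clear of the lip. It then lifted off without catching.
- **Placing:** I carried it upright, turned it square to the tray and set it down with about 9 N of contact. Afterwards its top measured about 45 mm above the bench (44 mm expected), level to within 0.4° and centred in the tray to about 1–2 mm.
- **Bystanders:** In the final pictures the jar, bottle and dropper bottle look to be where they were at the start. I compared them by eye and did not measure them. The arm covered the dropper's surroundings in one view and the jar in the other.
- **Forces:** The force readings I took were all under 10 N, and the gripper was about 19 cm above its set-down height when I handed in. No check failed or disagreed.

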